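# Unlock the spring tester and hold the sample spring at its test load

### The job

Load the sample spring on the lever-operated spring tester: turn the red lock knob on its head a quarter turn anticlockwise until it clicks over into its released rest, then with the gripper's fingers bring the black ball of the lever down until the lever arm is level (the dial pointer is then in the green band). Finish while still holding the ball steadily there, so that the load can be read; never push the lever far below level into the dial's red zone, and leave the other things on the table where they are.

Things in the scene. Friction and masses are not known exactly. Their poses are not given: they have to be found in the camera images.
- spring_tester: bench spring tester, slate grey, fixed; 230 x 130 mm base, steel column at the back, head on the column, sample coil spring under the head's ram, round white dial at the front. Origin: centre of the underside, on the table; x points from the dial (front) to the column (back), y to its left, z up. Only knob and lever rise above 218 mm. Ram, spring and dial pointer follow the lever
- knob_grip (a point): centre of the red T-shaped lock knob on the head: a bar 46 mm long, 15 mm thick, 25 mm high, centre 251 mm above the table. Its axis is vertical, at x = +20 mm, y = -37 mm of the tester. This frame turns with the knob, x along the bar. Under the bar: a stem 14 mm thick, and the casting 37 mm below the bar's centre
- lock_knob (a joint): angle of the knob, rad, growing anticlockwise seen from above: at 0 to 0.2 (start) locked, bar nearly along the tester's x, a pin sits in the lever's disc and the lever cannot move; stop at 1.5. From 0.3 a sprung ball resists (up to 0.15 N m) and pushes it back if let go before the click at 0.9; past 0.9 it snaps on to its released rest near 1.45, pin withdrawn, and stays there
- lever_ball (a point): centre of the black ball, 32 mm diameter, on the lever's end. The lever, an 11 mm steel rod on the tester's right side, points to its front (-x) and swings up and down about point lever_shaft, 180 mm from the ball centre. At rest it slopes up: ball 259 mm above the table, 153 mm in front of the shaft; level: 165 mm above the table, 180 mm in front. Free space beside and below the ball
- test_lever (a joint): angle of the lever, rad: 0 = at rest (0.55 above level), growing as the ball comes down, 0.55 = level = test load, green band 0.47 to 0.63, red zone from 0.72, end stop 0.82. A spring returns it to 0 when let go; it pushes the ball up with 8 to 10 N at level, about 4 N at first
- lever_shaft (a point): point on the lever's horizontal swing axis (tester's y), in the plane of the lever's swing: x = +20 mm, y = -54 mm of the tester, 165 mm above the table; axes as the tester's
- spring_tray: loose blue three-pocket tray, 90 x 150 x 24 mm, with two spare springs; origin centre of underside; bystander
- spare_spring_1: loose spare coil spring, 24 mm diameter, 59 mm tall, standing in the blue tray; origin centre of underside; bystander
- spare_spring_2: loose second spare coil spring, the same, standing in the blue tray; bystander
- loupe: loose black eyepiece magnifier, 40 mm diameter, 36 mm tall; bystander
- setting_ring: loose steel ring gauge, 48 mm diameter, 14 mm tall; bystander
- slide_case: loose pale case, 22 x 60 x 14 mm; bystander
- sticky_notes: loose pad of notes, pink on yellow, 48 x 74 x 19 mm; bystander
- heat_sink: loose finned aluminium bar, 23 x 100 x 17 mm; bystander

How it is judged:
By the outcome, as a careful person would: the job done as asked, in the order asked, and still so for the second after the job is handed in, while the arm keeps its last pose, push and grip.
It also fails if it takes over 51 s, if anything falls off the work surface, if the arm or the gripper's body presses on something with over 40 N, if the wrist force passes 120 N, or if a joint passes its speed limit or range.

### The arm

A 7-joint arm with a two-finger parallel gripper is mounted at the origin on a cart in front of the work surface, level with it; the furniture and walls round the work are solid. World frame = base frame: x ahead of the robot, y to its left, z up, the work surface at z = 0. Lengths are in m, angles in rad, forces in N, time in s.
With the tool pointing down it reaches from about 0.425 to 0.825 m from the base axis. Payload 3.6 kg.
Tool frame: the origin (TCP) lies where the fingers leave the gripper's body, on its centre line; the fingertips stand 73 mm ahead of it and the grasp point (between the pads) lies 54 mm ahead of it; z points along the fingers, y is the line along which they close (so a half turn about z gives the same grasp; the last joint's range is limited). The gripper opens to 85 mm and grips with 20 to 120 N. Pads are 22 mm wide; open, the fingers measure 114 mm over their backs; the gripper's body (76 mm by 85 mm) begins 54 mm behind the grasp point. The pads swing forward as they close: fully open they stand 13 mm farther back than shut.
Start: joints at [-1.234, 0.615, -0.013, 1.423, 0.008, 1.103, -0.04], TCP at [0.231, 0.608, 0.304] pointing down, gripper open.
Joint ranges: [-3.12, 3.12], [-0.3, 2.06], [-1.34, 1.32], [0.26, 2.42], [-1.36, 4.5], [0.01, 1.98], [-2.84, 2.84]. Speed limits (rad/s): [2.79, 2.79, 3.14, 3.14, 3.14, 3.14, 3.14].

### API

Orientations are given as a unit quaternion [x, y, z, w].
In Python, from station import arm, snapshot, camera_info, ticket gives the robot as it stands. Calls block until the motion is done:
- arm.movep(position, orientation): joint-space move of the TCP to a pose.
- arm.line_to(position, velocity=0.15, ori=None): straight line of the TCP; ori=None keeps the orientation; velocity is the mean speed in m/s.
- arm.move_j(angles): joint-space move.
- arm.move_gripper(opening, effort=None): opening from 0.0 (shut) to 1.0 (fully open); effort is the grip in N (None keeps the last); returns when the fingers have stopped.
- arm.pause(seconds).
- arm.ik(position, orientation): joint angles nearest the present ones, or None.
- snapshot(name): name is "scene" or "top"; returns the picture (384x512x3 uint8, blue, green, red); there is no depth.
- camera_info(name): a dict with "fx", "fy", "cx", "cy" (pixels), "dist_coeffs" ([k1, k2, p1, p2, k3] as OpenCV has them; the pictures are not rectified), "R" (3x3) and "t" (3): a world point X has camera coordinates R X + t. Camera axes: x right, y down, z forward; pixel columns grow to the right and rows downward; lengths in m; the calibration is good to about 2 mm. A picture is of the moment at which its call begins. camera_info takes no time and is no camera call.
A pose or a line that the arm cannot do raises arm.MotionError and nothing moves.
- ticket.finish_job(): hands the job in; it is judged then, once.
Readings, each from a call of its own:
- arm.read_time(): time.
- arm.read_joint_positions(): joint angles.
- arm.read_dq(): joint speeds.
- arm.read_effort(): joint torques, N m.
- arm.read_tool_pos(): TCP position.
- arm.read_eef_rot(): TCP orientation.
- arm.read_ft_force(): force on the tool from outside, world axes, zero at the start.
- arm.read_wrist_torque(): the same for the moment, N m.
- arm.read_opening(): opening from 0.0 (shut) to 1.0 (fully open).
- arm.read_finger_force(): force on a finger pad.
Only numpy, scipy, OpenCV 4.12 (cv2) and the standard library are available. Lean on these libraries where they do the work, as an engineer would, in place of code of your own. Each camera call takes 0.05 s, during which the arm holds its last target. There are 200 camera calls.

## Working session

There is one attempt and no reset: what is moved stays moved. The work goes in short steps, each a Python script; the robot and the scene stay as the last script left them, time stands still between calls to the robot, and variables do not carry over. Pictures are saved under pics/ and viewed, at most 10 in all, crops included, and the job is handed in when it is done.

```bash
ls; mkdir -p pics; python3 - <<'E'
from station import arm,snapshot,camera_info
import cv2
for n in("scene","top"):
    cv2.imwrite(f"pics/{n}0.png",snapshot(n)); print(n,camera_info(n))
print(arm.read_tool_pos(),arm.read_eef_rot(),arm.read_time())
E
```

```text
pics
scene {'fx': 465.769410711612, 'fy': 465.769410711612, 'cx': 255.80254084391615, 'cy': 189.63486411049354, 'dist_coeffs': array([-0.01474601,  0.        ,  0.        ,  0.        ,  0.        ]), 'R': array([[ 0.5974334 , -0.80172559, -0.0175902 ],
       [-0.38977348, -0.27114357, -0.88008965],
       [ 0.70082092,  0.53265114, -0.4744816 ]]), 't': array([-0.35933972,  0.33304765,  0.93434781])}
top {'fx': 371.80213080690186, 'fy': 371.80213080690186, 'cx': 254.5471313606612, 'cy': 191.36320126839115, 'dist_coeffs': array([-0.08888999,  0.        ,  0.        ,  0.        ,  0.        ]), 'R': array([[-0.00404985, -0.9999271 , -0.0113751 ],
       [-0.99659653,  0.00497242, -0.08228383],
       [ 0.0823344 ,  0.01100315, -0.99654402]]), 't': array([-0.02972787,  0.55599143,  1.13079089])}
[0.23046625 0.60719841 0.30280934] [ 1.80355241e-01  9.83600820e-01 -1.17200261e-03 -2.01361710e-04] 0.1
```

View pics/scene0.png

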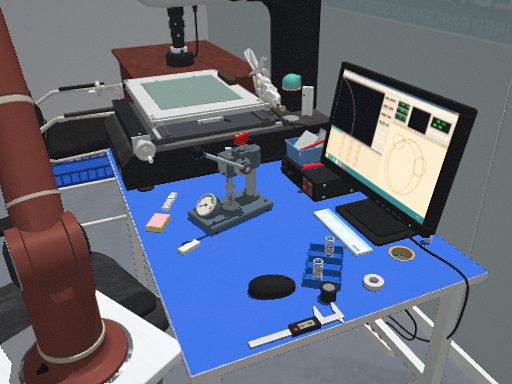

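View pics/top0.png

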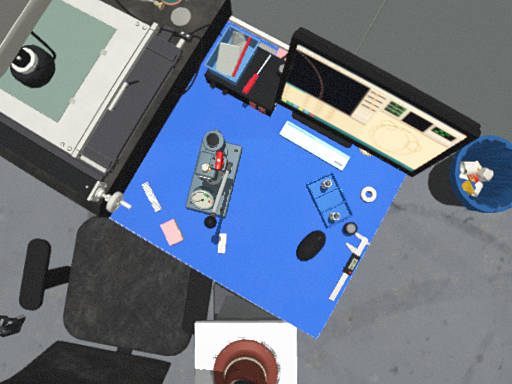

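```bash
python3 - <<'E'
import cv2,numpy as np
t=cv2.imread("pics/top0.png")[120:270,130:270]; s=cv2.imread("pics/scene0.png")[120:260,140:290]
t=cv2.resize(t,None,fx=4,fy=4,interpolation=cv2.INTER_CUBIC)
s=cv2.resize(s,None,fx=5,fy=4.28,interpolation=cv2.INTER_CUBIC) if 0 else cv2.resize(s,None,fx=4,fy=4,interpolation=cv2.INTER_CUBIC)
cv2.imwrite("pics/t1.png",t);cv2.imwrite("pics/s1.png",s)
E
```

```text
(no output)
```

View pics/t1.png

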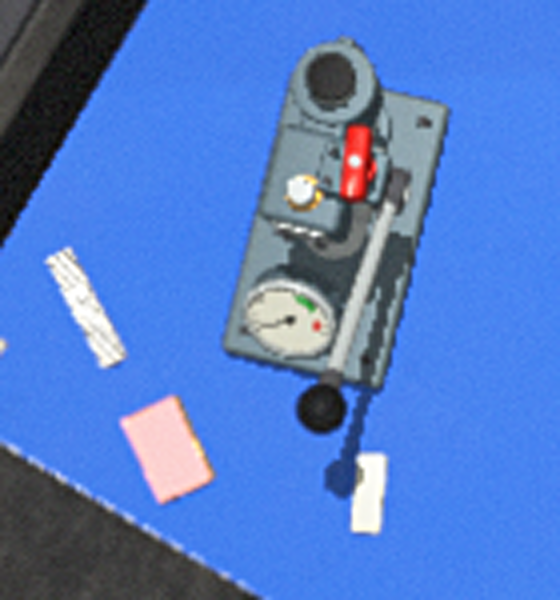

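View pics/s1.png

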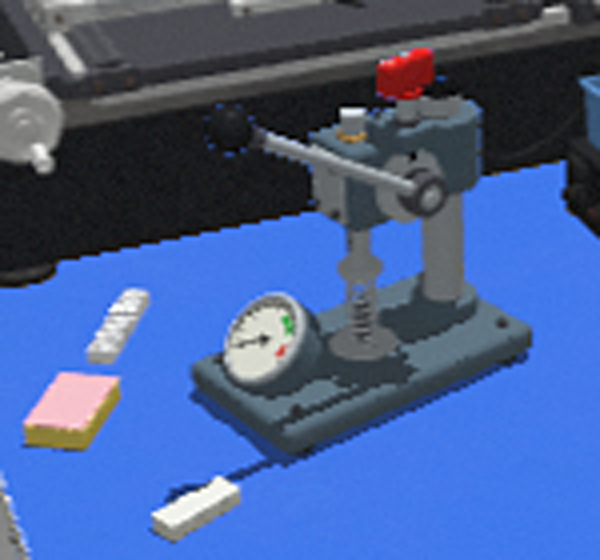

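```bash
cat >h.py <<'E'
import numpy as np,cv2
from scipy.optimize import least_squares
from station import arm,snapshot,camera_info
C={n:camera_info(n) for n in("scene","top")}
def proj(n,X):
    c=C[n];K=np.array([[c['fx'],0,c['cx']],[0,c['fy'],c['cy']],[0,0,1]])
    return cv2.projectPoints(np.atleast_2d(np.asarray(X,float)),cv2.Rodrigues(c['R'])[0],c['t'],K,c['dist_coeffs'])[0][:,0]
def tri(pt,ps):
    r=least_squares(lambda X:np.r_[proj("top",X)[0]-pt,proj("scene",X)[0]-ps],[.5,.1,.2]);return r.x,r.fun
def onz(n,p,z):
    return least_squares(lambda X:proj(n,[X[0],X[1],z])[0]-p,[.5,.1]).x
E
python3 - <<'E'
from h import *
t=lambda x,y:np.array([130+x/4-.375,120+y/4-.375]); s=lambda x,y:np.array([140+x/4-.375,120+y/4-.375])
for n,(x,y,w,h) in dict(top=(205,145,30,35),scene=(228,125,25,25)).items():
    im=cv2.imread(f"pics/{n}0.png").astype(int)[y:y+h,x:x+w]
    m=(im[...,2]>120)&(im[...,1]<90)&(im[...,0]<90);Y,X=np.nonzero(m);print(n,X.mean()+x,Y.mean()+y,m.sum(),X.min()+x,X.max()+x,Y.min()+y,Y.max()+y)
b,e=tri(t(321,407),s(231,129));k,e2=tri(t(358,163),s(405,76))
print(b,e,k,e2)
d=(k-b)[:2];print(np.hypot(*d),'exp .154');yaw=np.arctan2(d[1],d[0])-np.arctan2(17,153);print("yaw",yaw)
R=np.array([[np.cos(yaw),-np.sin(yaw)],[np.sin(yaw),np.cos(yaw)]])
print("origin from knob",k[:2]-R@[.02,-.037],"from ball",b[:2]-R@[-.133,-.054])
for z in(.015,.02,.025):
    c=[onz("top",t(*p),z) for p in((449,104),(381,390),(226,350))]
    print(z,[np.round(q,4) for q in c],np.linalg.norm(c[0]-c[1]),np.linalg.norm(c[1]-c[2]),"yaw",np.arctan2(*(c[0]-c[1])[::-1]),"cent",(c[0]+c[2])/2)
c=[onz("top",t(*p),.264) for p in((357,127),(357,199))];print("bar",c)
E
```

```text
top 218.91346153846155 159.7403846153846 104 215 223 151 169
scene 241.14141414141415 137.82828282828282 99 234 247 132 144
[0.46292971 0.07521977 0.25860583] [ 0.01063419 -0.00967795 -0.01476075 -0.0003028 ] [0.61545039 0.05480486 0.24799961] [-0.25532682  0.21273851  0.36126265 -0.02159958]
0.15388087710396978 exp .154
yaw -0.24371648546673969
origin from knob [0.60496993 0.09553765] from ball [0.60503007 0.0955296 ]
0.015 [array([0.7018, 0.0073]), array([0.4765, 0.0605]), array([0.5081, 0.1822])] 0.23145127643203897 0.12567595027136166 yaw -0.23184737816025802 cent [0.60492542 0.09473774]
0.02 [array([0.7007, 0.0071]), array([0.4765, 0.06  ]), array([0.5079, 0.1812])] 0.2304513088036283 0.12513297689105096 yaw -0.23184737816024859 cent [0.60430307 0.09413431]
0.025 [array([0.6997, 0.0069]), array([0.4764, 0.0596]), array([0.5077, 0.1802])] 0.2294513411752103 0.12459000351074032 yaw -0.23184737816024575 cent [0.60368071 0.09353087]
bar [array([0.63589864, 0.05319192]), array([0.59083102, 0.05295382])]
```

```bash
cat >>h.py <<'E'
Q=lambda psi:[np.cos(psi/2),np.sin(psi/2),0,0]
YAW=-.24;O=np.array([.605,.0955]);RT=np.array([[np.cos(YAW),-np.sin(YAW)],[np.sin(YAW),np.cos(YAW)]])
W=lambda lx,ly,z:np.r_[O+RT@[lx,ly],z]
KN=np.array([.6152,.0545,.251])
def ball(q): a=.55-q; return W(.02-.18*np.cos(a),-.054,.165+.18*np.sin(a))
def st(m=''): print(m,arm.read_time(),np.round(arm.read_tool_pos(),4),'F',np.round(arm.read_ft_force(),1),'op',np.round(arm.read_opening(),3),'pad',arm.read_finger_force())
E
python3 - <<'E'
from h import *
print(ball(0),ball(.55),W(.02,-.037,.251))
p=np.array(arm.read_tool_pos())
arm.line_to([p[0],p[1],.45],.25);st()
u=p[:2]/np.hypot(*p[:2]);arm.line_to([*(u*.5),.45],.25);st()
j=np.array(arm.read_joint_positions());print(j)
j[0]=-.13;arm.move_j(j);st()
arm.movep([KN[0],KN[1],.40],Q(-.02));st();print(arm.read_joint_positions())
cv2.imwrite("pics/s2.png",snapshot("scene"))
for q in(0,.3,.55,.6): b=ball(q);print(arm.ik(b+[0,0,.052],Q(-.24)))
E
```

```text
[0.46253472 0.07477021 0.2590837 ] [0.43674998 0.08108017 0.165     ] [0.61563176 0.05480644 0.251     ]
 0.8333 [0.2303 0.6067 0.4483] F [ 0.4 -1.3 -0.5] op 1.003 pad 0.0
 1.5833 [0.1777 0.4681 0.4492] F [ 1.   0.2 -0.3] op 1.006 pad 0.0
[-1.23889086  0.26321396 -0.01719992  1.59165974  0.00462461  1.2874579
 -0.04874609]
 3.4917 [0.4981 0.0511 0.4491] F [-0.6  0.1 -0.4] op 1.002 pad 0.0
 4.8583 [0.6151 0.0549 0.4002] F [-0.8 -0.7  0.5] op 1.004 pad 0.0
[-0.30797378  0.5055835   0.3139192   1.37510664 -0.15668203  1.28513532
 -1.57604288]
[-0.47673011  0.34164005  0.36484358  1.92426034 -0.15291955  0.90233829
 -1.84685409]
[-0.48156767  0.381599    0.34689565  2.04022294 -0.1869733   0.749289
 -1.831016  ]
[-0.45896123  0.44687026  0.31577275  2.10582727 -0.23267529  0.62121119
 -1.79287845]
[-0.45182923  0.46266103  0.30787107  2.11483633 -0.24303405  0.59683882
 -1.78313439]
```

View pics/s2.png

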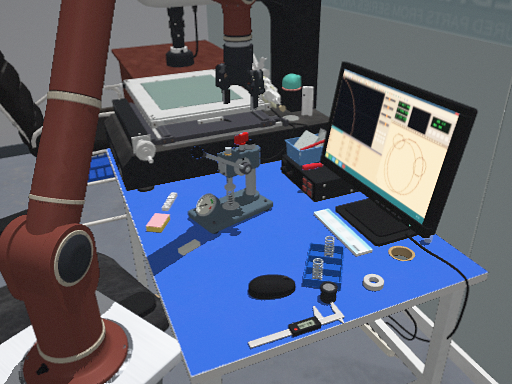

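The gripper hangs straight above the red knob (knob at 241,138; fingers around 240,100), and everything else is in place. Next I descend, grip and turn.

```bash
python3 - <<'E'
from h import *
arm.line_to([KN[0],KN[1],.304],.12);st('down')
arm.move_gripper(.3);st();arm.move_gripper(0.0,40);st('grip');print(arm.read_wrist_torque())
j0=np.array(arm.read_joint_positions());
def psi(): q=arm.read_eef_rot();return 2*np.arctan2(q[1],q[0])
p0=psi()
for a in (.15,.5,.9,1.2):
    j=j0.copy();j[6]+=a;arm.move_j(j)
    st(f'{a}');print((psi()-p0)%(2*np.pi),np.round(arm.read_wrist_torque(),2))
    if a==.15 and not 0<(psi()-p0)%(2*np.pi)<1: print("wrong way");arm.move_j(j0);break
cv2.imwrite("pics/s3.png",snapshot("scene"))
E
```

```text
down 5.8583 [0.6157 0.0544 0.3049] F [0.6 0.8 0.3] op 1.001 pad 0.0
 6.4583 [0.6152 0.0545 0.304 ] F [0.  0.  0.4] op 0.297 pad 0.0
grip 6.7 [0.6152 0.0549 0.3041] F [-1.   1.3  0.8] op 0.169 pad 43.80423545837402
[0.21601947 0.07757943 0.01169344]
0.15 6.9667 [0.6152 0.0548 0.3041] F [-1.1  0.5  0.9] op 0.173 pad 43.66928994655609
0.14679416314937743 [-0.    0.    0.02]
0.5 7.3917 [0.6153 0.0546 0.3041] F [1.1 0.4 0.6] op 0.173 pad 43.80628287792206
0.495516340334005 [-0.25  0.01 -0.09]
0.9 7.8583 [0.6154 0.0544 0.3041] F [ 0.9 -0.8 -0.3] op 0.168 pad 43.596290946006775
0.8957817475016494 [-0.43 -0.07  0.01]
1.2 8.25 [0.6156 0.0544 0.3041] F [ 1.7 -2.1 -1.5] op 0.169 pad 43.517752289772034
1.1947253517882421 [-0.37 -0.32  0.  ]
```

```bash
python3 - <<'E'
from h import *
arm.move_gripper(.55);arm.line_to([KN[0],KN[1],.40],.2);st()
b=ball(0);arm.movep(b+[0,0,.14],Q(YAW));st();print(np.round(arm.read_joint_positions(),2))
im=np.hstack([cv2.resize(snapshot(n)[y:y+130,x:x+130],(400,400),interpolation=cv2.INTER_CUBIC) for n,x,y in(("scene",160,100),("top",150,120))])
cv2.imwrite("pics/c4.png",im)
E
```

```text
9.35 [0.6146 0.0546 0.399 ] F [ 0.1 -0.1 -0.9] op 0.552 pad 0.0
 10.625 [0.4627 0.075  0.3986] F [ 0.1  0.3 -0.7] op 0.551 pad 0.0
[-0.72  0.28  0.68  1.78 -0.19  1.15 -1.79]
```

View pics/c4.png

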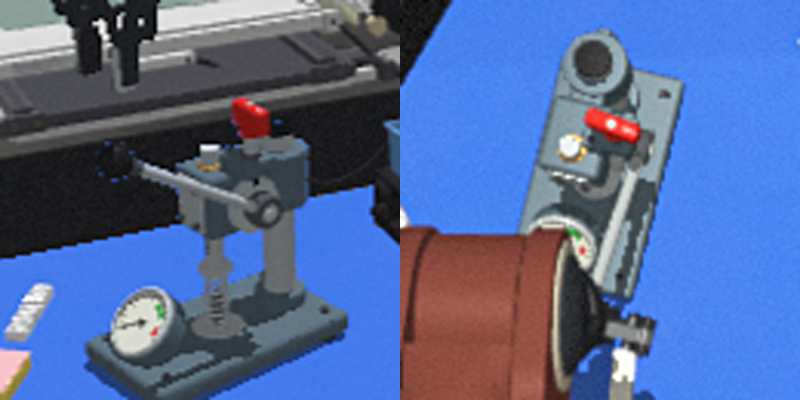

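```bash
python3 - <<'E'
from h import *
arm.move_gripper(.75)
H=np.array([0,0,.051])
for q in(0,.3,.55): print(np.round(arm.ik(ball(q)+H,Q(YAW)),2))
arm.line_to(ball(0)+H,.12);st('at ball')
arm.move_gripper(0,60);st('grip')
for q in(.05,.1):
    arm.line_to(ball(q)+H,.04);st(q)
im=np.hstack([cv2.resize(snapshot(n)[y:y+130,x:x+130],(400,400),interpolation=cv2.INTER_CUBIC) for n,x,y in(("scene",160,100),("top",150,120))])
cv2.imwrite("pics/c5.png",im)
E
```

```text
[-0.67  0.38  0.64  1.93 -0.28  0.92 -1.7 ]
[-0.66  0.42  0.6   2.05 -0.33  0.77 -1.67]
[-0.61  0.48  0.54  2.11 -0.4   0.65 -1.61]
at ball 11.925 [0.463  0.0747 0.3107] F [0.1 0.1 0.9] op 0.752 pad 0.0
grip 12.3417 [0.4628 0.0752 0.3107] F [-0.   1.1  3.9] op 0.346 pad 58.79939317703247
0.05 12.7167 [0.4583 0.0763 0.3027] F [-2.1  1.7  5.8] op 0.343 pad 58.89362633228302
0.1 13.0917 [0.4544 0.0772 0.2949] F [-3.2  2.8  7.3] op 0.343 pad 59.01069402694702
```

View pics/c5.png

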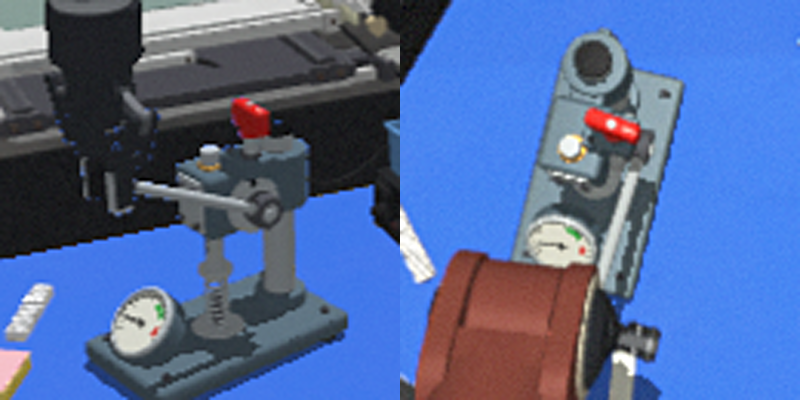

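The lever follows, with the pads on the ball (110,190) and the pointer rotating. Continue to level.

```bash
python3 - <<'E'
from h import *
H=np.array([0,0,.051])
for q in(.18,.26,.34,.42,.49,.55):
    arm.line_to(ball(q)+H,.05);st(q)
    if arm.read_opening()<.3: print("slip");break
arm.pause(.3);st()
im=np.hstack([cv2.resize(snapshot(n)[y:y+130,x:x+130],(400,400),interpolation=cv2.INTER_CUBIC) for n,x,y in(("scene",160,110),("top",150,120))])
cv2.imwrite("pics/c6.png",im)
E
```

```text
0.18 13.6333 [0.4493 0.0785 0.2818] F [-1.7  2.4  7. ] op 0.346 pad 59.57206964492798
0.26 14.075 [0.4451 0.0795 0.2683] F [-0.4  2.4  5.8] op 0.348 pad 60.29603183269501
0.34 14.5167 [0.4421 0.0803 0.2545] F [-0.6  2.2  7.6] op 0.342 pad 61.302956342697144
0.42 14.9583 [0.4401 0.0807 0.2404] F [-0.2  2.5  8.1] op 0.342 pad 62.57164120674133
0.49 15.3583 [0.4394 0.0809 0.228 ] F [0.7 2.  9.1] op 0.345 pad 63.740057945251465
0.55 15.725 [0.4396 0.0809 0.2174] F [1.7 1.3 8.6] op 0.346 pad 64.97781872749329
 16.025 [0.4396 0.0809 0.2176] F [2.2 1.7 9.3] op 0.35 pad 64.97613430023193
```

View pics/c6.png

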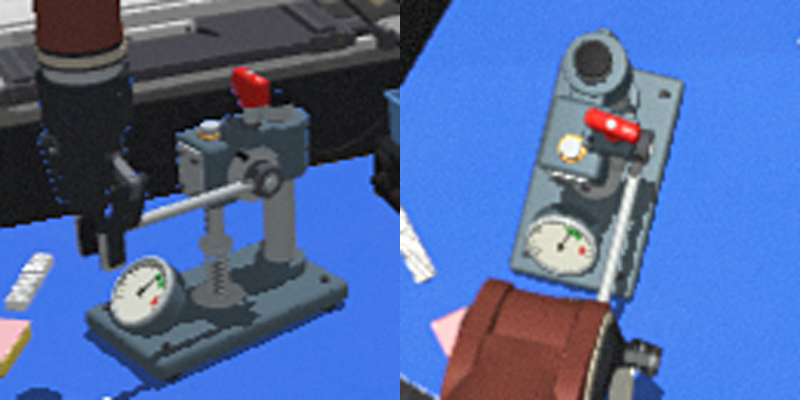

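```bash
python3 - <<'E'
from h import *
f=400/130
for q in(.4,.47,.5,.55,.63):
    a=.55-q
    for r in(.06,.13,.15):
        P=proj("scene",W(.02-r*np.cos(a),-.054,.165+r*np.sin(a)))[0];print(q,r,np.round((P-[160,110]+.5)*f-.5,1),end=' ')
    print()
A=cv2.resize(snapshot("scene")[165:220,180:240],(480,440),interpolation=cv2.INTER_CUBIC)
B=cv2.resize(snapshot("top")[180:215,185:217],(320,350),interpolation=cv2.INTER_CUBIC)
B=cv2.copyMakeBorder(B,0,90,0,0,cv2.BORDER_CONSTANT)
cv2.imwrite("pics/c7.png",np.hstack([A,B]))
E
```

```text
0.4 0.06 [212.8 189.3] 0.4 0.13 [147.2 202. ] 0.4 0.15 [127.6 205.8] 
0.47 0.06 [212.6 193.7] 0.47 0.13 [146.9 211.8] 0.47 0.15 [127.4 217.2] 
0.5 0.06 [212.6 195.6] 0.5 0.13 [147.  215.9] 0.5 0.15 [127.5 222. ] 
0.55 0.06 [212.6 198.7] 0.55 0.13 [147.3 222.7] 0.55 0.15 [127.9 229.9] 
0.63 0.06 [213.1 203.4] 0.63 0.13 [148.5 233.2] 0.63 0.15 [129.4 242.1]
```

View pics/c7.png

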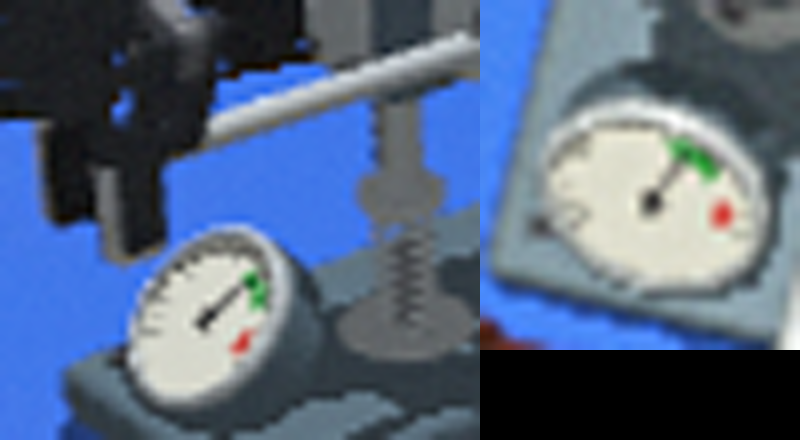

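The pointer is at the lower edge of the green band (lever about 0.49–0.50), so the ball sits slightly higher in the pads than planned. I'll grip harder, go about 9 mm lower, and check for creep.

```bash
python3 - <<'E'
from h import *
arm.move_gripper(0,100);st()
p=ball(.6)+[0,0,.051];arm.line_to(p,.03);arm.pause(.3);st()
a=snapshot("scene");arm.pause(3);st();b=snapshot("scene")
A=[cv2.resize(i[165:220,180:240],(396,363),interpolation=cv2.INTER_CUBIC) for i in(a,b)]
cv2.imwrite("pics/c8.png",np.hstack(A));cv2.imwrite("pics/full8.png",b)
# rod centre at column through r=.13
for q in(.5,.55,.6): print(q,proj("scene",W(.02-.11*np.cos(.55-q),-.054,.165+.11*np.sin(.55-q)))[0])
for i in(a,b): print(i[165:195,214].mean(1).round().astype(int))
E
```

```text
16.4417 [0.4396 0.0809 0.2176] F [ 0.8  1.4 10.6] op 0.334 pad 97.63815522193909
 17.1917 [0.4404 0.0806 0.2087] F [2.1 1.9 9.5] op 0.332 pad 99.81382369995117
 20.2417 [0.4404 0.0806 0.2087] F [1.8 2.8 9.9] op 0.336 pad 99.81386303901672
0.5 [213.66240796 177.91051775]
0.55 [213.74458007 179.76169691]
0.6 [213.91071683 181.57408573]
[ 21  29  25  24  25  28  26  20  30 138 141 140 134 219 210 167 113 110
 137 141 139 139 139 140 138 139 138 139 138 139]
[ 24  21  25  23  26  29  26  21  30 139 140 140 132 220 211 166 114 112
 141 139 140 139 140 141 137 139 138 139 140 137]
```

View pics/c8.png

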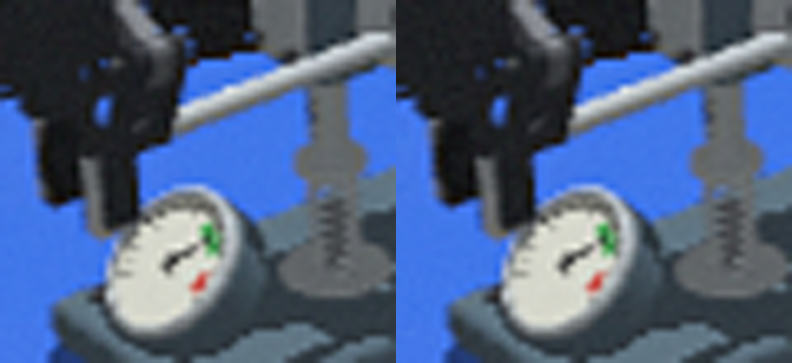

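Both frames show the pointer in mid-green (dial at about 183,265), and nothing moved over 3 s. The rod centre is at row ~180, which gives q ≈ 0.55. Handing in.

```bash
python3 -c "
from station import ticket
print(ticket.finish_job())"
```

```text
the job is handed in; nothing more can be done
None
```

The job is handed in: the knob is turned to its released rest, and the gripper is holding the ball with the lever level, the pointer in mid-green and steady over the 3 s I checked; I saw nothing else disturbed.

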